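Hold the bare cup in the glazing tongs over the catch bowl

ROBOT

A 6-joint arm with a two-finger parallel gripper is mounted at the origin on the work surface. World frame = base frame: x ahead of the robot, y to its left, z up, the work surface at z = 0. Lengths are in m, angles in rad, forces in N, time in s.
With the tool pointing down it reaches from about 0.35 to 0.775 m from the base axis. Payload 5.5 kg.
Tool frame: the origin (TCP) lies between the finger pads; the fingertips stand 14 mm ahead of it and the grasp point (between the pads) lies 5 mm behind it; z points along the fingers, y is the direction in which the jaws open and shut (so a half turn about z gives the same grasp; the last joint's range is limited). The gripper opens to 85 mm and grips with 20 to 120 N. Pads are 22 mm wide; open, the fingers measure 114 mm over their backs; the gripper's body (76 mm by 85 mm) begins 54 mm behind the grasp point. The pads swing forward as they close: fully open they stand 13 mm farther back than shut.
Start: joints at [-1.306, 0.313, 0.046, 1.304, 0, 1.431], TCP at [0.226, -0.529, 0.245] pointing down, gripper open.
Joint ranges: [-2.76, 2.76], [-0.86, 1.69], [-1.03, 1.26], [-2.2, 2.34], [-1.47, 1.5], [-3.14, 3.14]. Speed limits (rad/s): [2.57, 2.57, 3.14, 3.14, 3.14, 3.14].

INTERFACE

Orientations are given as a unit quaternion [x, y, z, w].
In Python, from workcell import * gives the robot as it stands.
- The arm moves only by the tool move_arm, never from a script. Its argument "plan" is a list of rows, each a list of 3 entries, a list of its own where there are three numbers: the turn, a rotation vector about the tool's x, y, z in rad, then the shift along the tool's x, y, z in cm, then the closure in counts, from 0 (fully open) to 255 (shut). A call has 1 to 20 rows; each row is the pose to reach, as a shift and turn from the pose commanded when the call began, along the tool's axes at that moment; what a row does not reach only later rows make up. A row lasts 1/12 s, in which the tool goes at most 41.7 mm and 7.16 degrees, less where a joint would pass 70% of its speed; a pose out of reach is approached as far as the arm can. A call with a gripper value outside its range is refused whole. The fingers move at their own pace and stop on an object; "grip_force" is the grip in N (left out, the last holds). Time passes only in rows, so rows that repeat a pose let the fingers close. It gives the time, the measured TCP pose, the force and the opening at its end, in the units of the state.
- state(): the state, without advancing time (a new reading comes with each control period).
- read_camera(name): name is "side" or "top"; returns a dict with "pixels" (480x640x3 uint8, blue, green, red), "z_map" (480x640 float32, m along the optical axis (not along the pixel's ray), 0 where there is no reading), "mtx" (3x3 intrinsics, pixels), "R" (3x3) and "t" (3): a world point X has camera coordinates R X + t. Camera axes: x right, y down, z forward; pixel columns grow to the right and rows downward; lengths in m; the calibration is good to about 2 mm. A picture is of the moment at which its call begins.
- finish_job(): hands the job in, once; it reports no verdict.
Trained networks look in a picture, given as the dict that the camera call returned (one of the last four; its "shot" number tells which), for a name from the list of things; names that differ only in an ending like _2 or _b are one class to them, and where a whole thing is asked for, a point or a joint stands for the part that bears it (a point fixed in the world has none). Each returns a list of dicts, best first, with "conf" (0 to 1); they miss things now and then, are a little off and sometimes report something else, mostly with a low value. They report only what shows in the picture. A call takes as long as a camera call. They do not tell look-alikes from the thing itself.
- outline_of(picture, thing): "pixels" (480x640 bool, what is visible of it) and "uv" ([column, row] in pixels, amid what is visible of it).
The state is a dict: "time_s": time; "joints": joint angles; "joint_velocities": joint speeds; "joint_torque": joint torques, N m; "eef_pos": TCP position; "orientation": TCP orientation; "contact_force": force on the tool from outside, world axes, zero at the start; "moment": the same for the moment, N m; "gripper_width": finger opening in m.
Only numpy, scipy, OpenCV 4.12 (cv2) and the standard library are available. Lean on these libraries where they do the work, as an engineer would, in place of code of your own. Each camera call takes 0.05 s, during which the arm holds its last target.

TASK

Take the glazing tongs off their wooden rest, close their jaws on the bare terracotta test cup on the kiln shelf, lift it and hold it upright over the middle of the white catch bowl, a few centimetres above the rim, ready for glaze to be poured over it. Only the tongs may touch the cup, never the robot itself, and the blue glazed cup, the bowl, the jar and the brush stay where they are. Finish while holding: keep the tongs squeezed and the cup in the air over the bowl, and put nothing down.

Things in the scene. Friction and masses are not known exactly. Their poses are not given: they have to be found in the camera images.
- tongs: Steel tongs, 275 mm long, 140 g, level on the rest: two upright flat arms 22 mm high, joined at a dark pivot, sprung apart. Origin: midway between the blue grips at half the arms' height (50 mm above the table), near the centre of mass; +x from pivot (150 mm behind) to jaws (100 mm ahead); arms close along y. Frame fixed to the -y arm: squeezed from both sides, it turns by half the joint's value.
- tongs_arm (a joint): Closing angle, rad: 0 open (as it lies), 0.088 with the jaws on a cup, at most 0.2. Pinch the blue grips across y from above, at the tongs' origin: 70 mm long, 56 mm over their outsides when open, 43 mm on a cup. Sprung open: 3 N starts to squeeze, 8 N at 0.088, plus the grip on the cup; 20 to 40 N in all is right.
- tongs_jaws (a point): Point midway between the open black jaws, at half their height, 100 mm along +x from the tongs' origin; carried by the -y arm. Jaws: shallow V plates facing each other, 22 mm high, 28 mm long, about 58 mm apart inside when open.
- tongs_rest: Fixed low wooden rest under the tongs: base 210 x 90 x 10 mm and two cross bars 14 mm wide whose tops are 39 mm high, centred 85 mm behind and 60 mm ahead (along its x) of its origin, which is the centre of its underside. The tongs' x runs nearly along its x.
- bare_cup: Unglazed terracotta (orange-brown) straight-sided cup, 36 mm diameter, 46 mm high, about 50 g, standing mouth up on the kiln shelf. Origin: centre of its underside; z up.
- bare_cup_mid (a point): Centre of the bare cup, 23 mm above its underside.
- glazed_cup: Blue glazed cup of the same size, on the same shelf, 110 mm from the bare one; not to be disturbed. Origin: centre of its underside.
- kiln_shelf: Fixed grey slab, 130 x 190 x 18 mm; its top is 18 mm above the table. Origin: centre of its underside. The cups stand on it about 55 mm either side of its middle along its y.
- catch_bowl: Empty white bowl, 170 mm across the rim, 60 mm high, 0.7 kg, standing loose on the table. Origin: centre of its underside.
- jar: Amber glass jar, 64 mm diameter, 90 mm high, bystander. Origin: centre of its underside.
- brush: Flat brush with a wooden handle, about 200 mm long, lying on the table across the far side, bystander. Its x runs along it.
Mind the look-alikes: they are no part of the job. Of the things that look like the tongs_rest, the larger one is meant.

How it is judged:
On the way, in this order (a step that is already met when the one before it is completed fails the run):
1. the tongs are held in the gripper, lifted clear of their rest, the cup still standing on the shelf (height (world z) of tongs above 0.07 m and contact force between tongs and the fingers above 1 N and contact force between tongs and tongs_rest below 0.05 N and distance of bare_cup from where it was at the start of the episode below 0.012 m), for 0.2 s.
2. the bare cup is clear of the shelf, carried between the jaws (height (world z) of bare_cup above 0.03 m and contact force between bare_cup and kiln_shelf below 0.05 N and contact force between bare_cup and tongs above 0.5 N and distance between bare_cup_mid and tongs_jaws below 0.045 m), for 0.2 s.
At the end, for the whole second after the job is handed in: The bare cup is held still in the squeezed tongs by the gripper, upright within 20 degrees, underside 8 to 140 mm above the bowl's rim, within 45 mm of the bowl's axis, only the tongs touching it; glazed cup, bowl, jar and brush within 20 mm of their places (horizontal distance between bare_cup and catch_bowl below 0.045 m and height (world z) of bare_cup between 0.068 and 0.2 m and angle between bare_cup's own z axis and vertical below 0.35 rad and linear speed of bare_cup below 0.03 m/s and contact force between bare_cup and tongs above 0.5 N and contact force between each of bare_cup, tongs and catch_bowl below 0.05 N and distance between bare_cup_mid and tongs_jaws below 0.045 m and value of joint tongs_arm above 0.05 rad and contact force between tongs and the fingers above 1 N and distance of each of glazed_cup, catch_bowl, jar, brush from where it was at the start of the episode below 0.02 m); the arm keeps its last pose, push and grip.
It fails at once if the robot itself touches the bare cup (contact force between bare_cup and the fingers above 0.3 N or contact force between bare_cup and the arm above 0.3 N).
It fails at once if the glazed cup, the bowl, the jar or the brush is displaced (distance of any of glazed_cup, catch_bowl, jar, brush from where it was at the start of the episode above 0.02 m).
It also fails if it takes over 40 s, if anything falls off the work surface, if the arm or the gripper's body presses on something with over 40 N, if the wrist force passes 120 N, or if a joint passes its speed limit or range.

## Working session

There is one attempt and no reset: what is moved stays moved. The work goes in short steps, Python scripts to look and compute and a tool call to move; the robot and the scene stay as the last step left them, time stands still between calls to the robot, and variables do not carry over. Pictures are saved under pics/ and viewed, and the job is handed in when it is done.

Besides the shell and the picture viewer there is one more tool, called after "Call:" by a JSON object that holds its "op" and its "data", one argument or row to a line. move_arm: Moves the arm, as the interface text tells. Its arguments: {"type":"object","properties":{"plan":{"type":"array","items":{"type":"array"}},"grip_force":{"type":"number"}},"required":["plan"]}

```bash
mkdir -p pics; ls
cat > h.py <<'E'
from workcell import *
import numpy as np, cv2
def world(p,u,v,z=None):
    K=p["mtx"];R=np.array(p["R"]);t=np.array(p["t"]).ravel()
    u=np.asarray(u,float);v=np.asarray(v,float)
    d=np.stack([(u-K[0][2])/K[0][0],(v-K[1][2])/K[1][1],np.ones_like(u)],-1)
    if z is not None: # z plane intersection
        C=-R.T@t; dw=d@R
        s=(z-C[2])/dw[...,2]; return C+dw*s[...,None]
    zz=p["z_map"][v.astype(int),u.astype(int)]
    return (d*zz[...,None]-t)@R
def proj(p,X):
    c=np.array(X)@np.array(p["R"]).T+np.array(p["t"]).ravel(); q=c@np.array(p["mtx"]).T
    return q[...,:2]/q[...,2:]
E
python3 - <<'E'
from h import *
print(state())
for n in ["top","side"]:
    p=read_camera(n); cv2.imwrite(f"pics/{n}0.png",p["pixels"]); print(n,p["mtx"],p["R"],p["t"])
    for th in ["tongs","tongs_jaws","tongs_rest","bare_cup","glazed_cup","kiln_shelf","catch_bowl","jar","brush"]:
        for o in outline_of(p,th):
            m=o["pixels"]&(p["z_map"]>0); v,u=np.nonzero(m)
            if len(u)==0: continue
            W=world(p,u,v)
            print(th,round(o["conf"],2),o["uv"],len(u),np.percentile(W,2,0).round(3),np.median(W,0).round(3),np.percentile(W,98,0).round(3))
E
```

```text
pics
{'time_s': 0.0, 'joints': array([-1.30557651e+00,  3.13999787e-01,  4.49635301e-02,  1.30358078e+00,
        3.36762178e-05,  1.43121613e+00]), 'joint_velocities': array([-0.00047367,  0.00024272,  0.00039104, -0.00167868,  0.00217084,
       -0.00021419]), 'joint_torque': array([ 6.13554835e-05, -4.80627894e+01,  2.98533690e+01,  1.93356571e-02,
       -9.26150301e-05, -1.20136349e-06]), 'eef_pos': array([ 0.22633763, -0.52805333,  0.24440287]), 'orientation': array([ 9.79586545e-01,  2.01020824e-01, -4.03459247e-05, -9.09617880e-04]), 'contact_force': array([-0.10486001, -0.11678953, -1.16951862]), 'moment': array([ 0.00445146, -0.00221336,  0.0517936 ]), 'gripper_width': 0.08484003590695306}
top [[508.35008928   0.         320.48032256]
 [  0.         508.35008928 240.11447434]
 [  0.           0.           1.        ]] [[-0.01478891 -0.99945525  0.02950424]
 [-0.99330295  0.01130349 -0.11498468]
 [ 0.11458854 -0.03100715 -0.99292901]] [0.06737663 0.55456801 0.93850954]
tongs 0.94 [223.2, 289.7] 1161 [0.34  0.231 0.04 ] [0.461 0.259 0.059] [0.587 0.33  0.066]
tongs_jaws 0.67 
[... 1399 characters left out ...]
0.053] [0.594 0.331 0.064]
tongs_rest 0.68 [353.4, 443.7] 4049 [0.38  0.425 0.002] [0.447 0.464 0.007] [0.513 0.498 0.027]
bare_cup 0.6 [291.3, 223.8] 365 [ 0.612 -0.05   0.02 ] [ 0.628 -0.021  0.049] [ 0.646 -0.014  0.065]
kiln_shelf 0.76 [293.7, 256.6] 2896 [ 0.554 -0.062  0.001] [0.607 0.054 0.018] [0.687 0.122 0.02 ]
catch_bowl 0.64 [360.0, 174.6] 1911 [ 0.431 -0.374  0.006] [ 0.506 -0.332  0.039] [ 0.581 -0.213  0.061]
jar 0.7 [202.9, 295.6] 1714 [0.715 0.208 0.007] [0.738 0.249 0.063] [0.769 0.26  0.091]
jar 0.28 [348.8, 317.3] 3103 [0.342 0.233 0.04 ] [0.472 0.261 0.053] [0.595 0.331 0.064]
brush 0.63 [229.3, 226.0] 808 [ 0.758 -0.165  0.   ] [ 0.774 -0.041  0.017] [0.805 0.024 0.022]
```

View pics/top0.png

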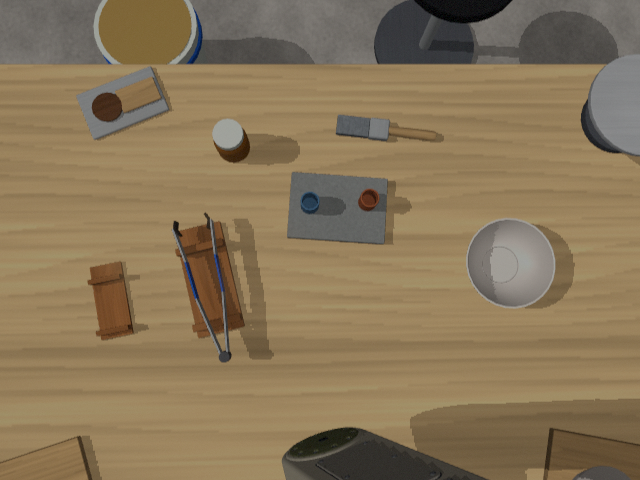

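View pics/side0.png

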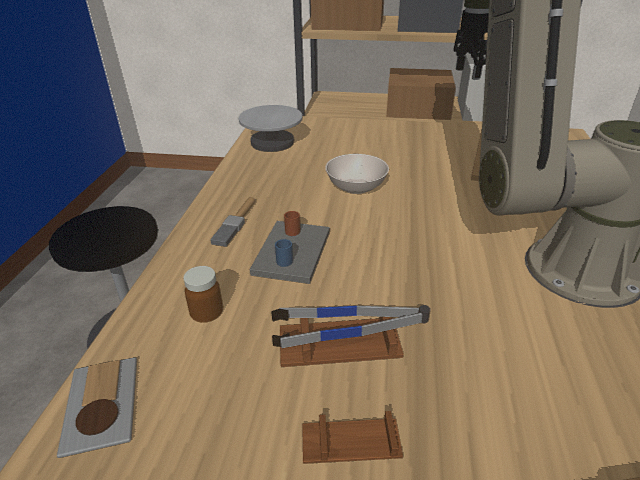

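The top view shows the tongs with their pivot at (224,356) and jaws at (178,227) and (208,215). They lie on the larger rest (210,280); the smaller rest at (112,300) is a look-alike. The bare cup is the orange one at (368,199), the glazed cup is blue at (310,203), and the bowl is at (511,264). The lamp disc at (620,105) and the amber jar at (231,141) are not targets.

Run:
```python
from h import *
for n in ["top","side"]:
    p=read_camera(n); im=p["pixels"]; hsv=cv2.cvtColor(im,cv2.COLOR_BGR2HSV)
    o=max(outline_of(p,"tongs"),key=lambda o:o["conf"])
    m=cv2.dilate(o["pixels"].astype(np.uint8),np.ones((5,5)))>0
    blue=m&(hsv[...,0]>105)&(hsv[...,0]<130)&(hsv[...,1]>150)&(p["z_map"]>0)
    k,lab,st,ce=cv2.connectedComponentsWithStats(blue.astype(np.uint8))
    cs=[]
    for i in range(1,k):
        if st[i,4]<20: continue
        v,u=np.nonzero(lab==i); W=world(p,u,v); W=W[W[:,2]>.037]; 
        top=W[W[:,2]>.055]; print(n,"grip",st[i,4],W.mean(0).round(4),"topmean",top.mean(0).round(4),"minmax",W.min(0).round(3),W.max(0).round(3))
    v,u=np.nonzero(m&(p["z_map"]>0)); W=world(p,u,v); W=W[(W[:,2]>.056)&(W[:,2]<.075)]
    i=W[:,0].argmin(); 
    print("pivot",W[W[:,0]<W[i,0]+.012].mean(0).round(4)); 
    f=W[W[:,0]>.575]; print("jaws far", [ (f[s].mean(0).round(4),f[s].min(0).round(3),f[s].max(0).round(3)) for s in (f[:,1]<.3,f[:,1]>.3)])
    # cups: rim circle fit; bowl
    for th,z in (("bare_cup",.064),("glazed_cup",.064),("catch_bowl",.060)):
        o=[o for o in outline_of(p,th)]
        if not o: continue
        o=o[0]; v,u=np.nonzero(o["pixels"]&(p["z_map"]>0)); W=world(p,u,v); W=W[abs(W[:,2]-z)<.005]
        if len(W)>10:
            (c,r)=cv2.minEnclosingCircle(W[:,:2].astype(np.float32)); print(th,n,np.round(c,4),round(r,4),len(W))
    sc=cv2.resize(im[190:370,150:260] if n=="top" else im[270:380,250:450],None,fx=3.3,fy=3.3); cv2.imwrite(f"pics/{n}c.png",sc)
```

```text
top grip 40 [0.5068 0.2512 0.0606] topmean [0.5068 0.2512 0.0606] minmax [0.481 0.245 0.058] [0.527 0.256 0.065]
top grip 108 [0.4785 0.2975 0.0571] topmean [0.4808 0.2986 0.0603] minmax [0.451 0.287 0.042] [0.513 0.309 0.066]
pivot [0.3409 0.2364 0.0646]
jaws far [(array([0.5888, 0.2673, 0.0599]), array([0.575, 0.261, 0.056]), array([0.605, 0.275, 0.065])), (array([0.5821, 0.3299, 0.0599]), array([0.576, 0.327, 0.056]), array([0.591, 0.334, 0.063]))]
bare_cup top [ 0.6303 -0.0314] 0.018 97
glazed_cup top [0.6251 0.0804] 0.0178 82
catch_bowl top [ 0.5057 -0.2926] 0.0851 699
side grip 103 [0.49   0.2475 0.056 ] topmean [0.4946 0.248  0.0599] minmax [0.462 0.24  0.041] [0.528 0.256 0.062]
side grip 23 [0.5218 0.2551 0.0467] topmean [nan nan nan] minmax [0.514 0.253 0.041] [0.526 0.258 0.054]
side grip 35 [0.4987 0.2502 0.0462] topmean [nan nan nan] minmax [0.484 0.247 0.042] [0.51  0.254 0.055]
side grip 247 [0.482  0.2998 0.0522] topmean [0.4823 0.2995 0.0594] minmax [0.449 0.287 0.04 ] [0.513 0.311 0.063]
pivot [0.3399 0.2379 0.0632]
jaws far [(array([0.5894, 0.2681, 0.0597]), array([0.576, 0.261, 0.056]), array([0.605, 0.277, 0.063])), (array([0.5828, 0.3296, 0.0598]), array([0.575, 0.325, 0.056]), array([0.591, 0.333, 0.063]))]
bare_cup side [ 0.6306 -0.0318] 0.0195 79
glazed_cup side [0.6264 0.0805] 0.0197 99
catch_bowl side [ 0.5024 -0.2942] 0.0883 296<stdin>:12: RuntimeWarning: Mean of empty slice.
  ret = um.true_divide(
```

View pics/topc.png

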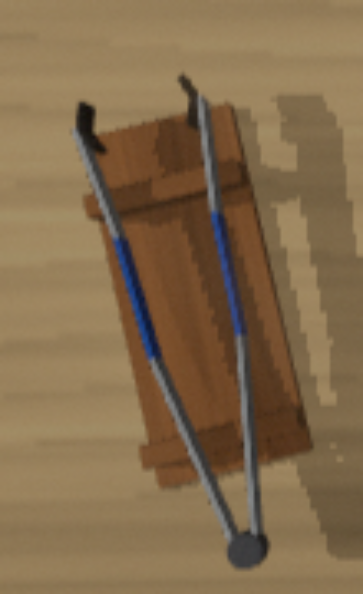

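Call:
{"op": "move_arm", "data": {
  "plan": [
    [[0, 0, -0.12], [3.5, -2, 0], 0],
    [[0, 0, -0.24], [7, -4, 0], 0],
    [[0, 0, -0.36], [10.5, -6.2, 0], 0],
    [[0, 0, -0.48], [14, -8.4, 0], 0],
    [[0, 0, -0.6], [17.5, -10.5, 0], 0],
    [[0, 0, -0.72], [21, -12.6, 0], 0],
    [[0, 0, -0.84], [24.5, -14.7, 0], 0],
    [[0, 0, -0.96], [28, -16.8, 0], 0],
    [[0, 0, -1.08], [31.5, -18.9, 0], 0],
    [[0, 0, -1.2], [35, -21, 0], 0],
    [[0, 0, -1.32], [38, -22.8, 0], 0],
    [[0, 0, -1.4], [40, -24, 0], 0],
    [[0, 0, -1.4], [40, -24, 0], 0],
    [[0, 0, -1.4], [40, -24, 0], 0]
  ],
  "grip_force": 30
}}

```text
time_s: 2.67
eef_pos: [0.5001, -0.1493, 0.2452]
orientation: [0.619, 0.785, -0.0, 0.0]
contact_force: [-1.7, -0.2, 0.3]
gripper_width: 0.0854
```

```bash
cat >> h.py <<'E'
from scipy.spatial.transform import Rotation as Ro
def plan(pos,yaw):  # tool x at world yaw, pointing down; from the current pose
    s=state(); R0=Ro.from_quat(s["orientation"])
    T=np.array([[np.cos(yaw),np.sin(yaw),0],[np.sin(yaw),-np.cos(yaw),0],[0,0,-1]])
    d=R0.inv().apply(np.array(pos)-s["eef_pos"])*100
    r=(R0.inv()*Ro.from_matrix(T)).as_rotvec()
    print("pose",s["eef_pos"].round(4),"yaw",np.round(np.arctan2(*R0.as_matrix()[[1,0],0]),4),"w",round(s["gripper_width"],4),"j",s["joints"].round(2),"F",s["contact_force"].round(2),"t",s["time_s"])
    print("turn",r.round(4),"shift cm",d.round(2))
E
python3 -c "
from h import *
plan([.488,.2735,.15],.244+np.pi)"
```

```text
pose [ 0.5001 -0.1493  0.2452] yaw 1.8069 w 0.0854 j [-0.44  0.21 -0.09  1.27 -0.    0.89] F [-1.65 -0.16  0.3 ] t 2.6667
turn [-4.0000e-04 -0.0000e+00 -1.5787e+00] shift cm [41.4   8.72  9.51]
```

Call:
{"op": "move_arm", "data": {
  "plan": [
    [[0, 0, -0.12], [3.2, 0.7, 0], 0],
    [[0, 0, -0.24], [6.4, 1.3, 0], 0],
    [[0, 0, -0.36], [9.6, 2, 0], 0],
    [[0, 0, -0.48], [12.8, 2.7, 0], 0],
    [[0, 0, -0.6], [16, 3.4, 0], 0],
    [[0, 0, -0.72], [19.2, 4, 0], 0],
    [[0, 0, -0.84], [22.4, 4.7, 0], 0],
    [[0, 0, -0.96], [25.6, 5.4, 0], 0],
    [[0, 0, -1.08], [28.8, 6.1, 0], 0],
    [[0, 0, -1.2], [32, 6.7, 0], 0],
    [[0, 0, -1.32], [35.2, 7.4, 0], 0],
    [[0, 0, -1.44], [38.4, 8.1, 0], 0],
    [[0, 0, -1.54], [41, 8.6, 0], 0],
    [[0, 0, -1.579], [41.4, 8.72, 0], 0],
    [[0, 0, -1.579], [41.4, 8.72, 2], 0],
    [[0, 0, -1.579], [41.4, 8.72, 5], 0],
    [[0, 0, -1.579], [41.4, 8.72, 8], 0],
    [[0, 0, -1.579], [41.4, 8.72, 9.5], 0],
    [[0, 0, -1.579], [41.4, 8.72, 9.5], 0]
  ]
}}

```text
time_s: 4.25
eef_pos: [0.4862, 0.27, 0.1463]
orientation: [-0.119, 0.993, -0.001, -0.004]
contact_force: [-0.8, 0.6, -0.4]
gripper_width: 0.0857
```

```bash
python3 -c "
from h import *
plan([.488,.2735,.045],.244+np.pi)
for n in ['side','top']:
  p=read_camera(n); cv2.imwrite('pics/%s1.png'%n,p['pixels'])"
```

```text
pose [0.4862 0.27   0.1463] yaw -2.9024 w 0.0857 j [ 0.36  0.33 -0.18  1.07 -0.    0.12] F [-0.82  0.63 -0.43] t 4.25
turn [-0.0014 -0.0074 -0.0048] shift cm [-0.33  0.31 10.13]
```

View pics/side1.png

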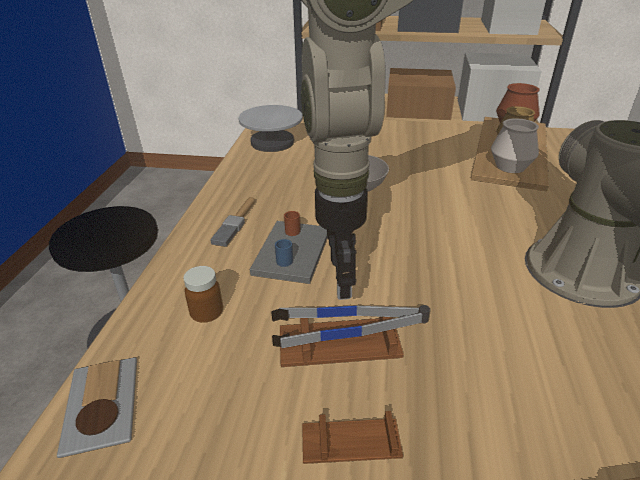

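The side view shows the fingers at (345,290), above the blue grips at (338,311) and (341,333), so they are aligned. I'll re-read the settled pose before descending.

```bash
python3 -c "
from h import *
plan([.488,.2735,.045],.244+np.pi)"
```

```text
pose [0.4886 0.2713 0.1503] yaw -2.9017 w 0.0849 j [ 0.36  0.33 -0.17  1.07 -0.    0.12] F [0.56 0.32 0.65] t 4.35
turn [-0.0004 -0.0011 -0.0041] shift cm [-1.000e-02  2.300e-01  1.053e+01]
```

Call:
{"op": "move_arm", "data": {
  "plan": [
    [[0, 0, 0], [0, 0, 2], 0],
    [[0, 0, 0], [0, 0, 4], 0],
    [[0, 0, 0], [0, 0, 6], 0],
    [[0, 0, 0], [0, 0, 7.5], 0],
    [[0, 0, 0], [0, 0, 8.5], 0],
    [[0, 0, 0], [0, 0, 9.3], 0],
    [[0, 0, 0], [0, 0, 10], 0],
    [[0, 0, 0], [0, 0, 10.5], 0],
    [[0, 0, 0], [0, 0, 10.5], 0],
    [[0, 0, 0], [0, 0, 10.5], 0]
  ]
}}

```text
time_s: 5.18
eef_pos: [0.4887, 0.2725, 0.0456]
orientation: [-0.121, 0.993, -0.0, 0.0]
contact_force: [-0.8, 0.2, -1.2]
gripper_width: 0.0855
```

```bash
python3 -c "
from h import *
p=read_camera('top'); cv2.imwrite('pics/top2.png',cv2.resize(p['pixels'][190:370,130:330],None,fx=3.3,fy=3.3))
plan([.488,.2735,.045],.244+np.pi)
p=read_camera('side'); cv2.imwrite('pics/side2.png',cv2.resize(p['pixels'][230:380,230:450],None,fx=3.3,fy=3.3))
"
```

```text
pose [0.4889 0.2727 0.0458] yaw -2.8994 w 0.0855 j [ 0.37  0.42 -0.31  0.83 -0.    0.12] F [ 0.97 -0.12  0.36] t 5.2333
turn [ 0.      0.0009 -0.0018] shift cm [0.07 0.1  0.08]
```

View pics/side2.png

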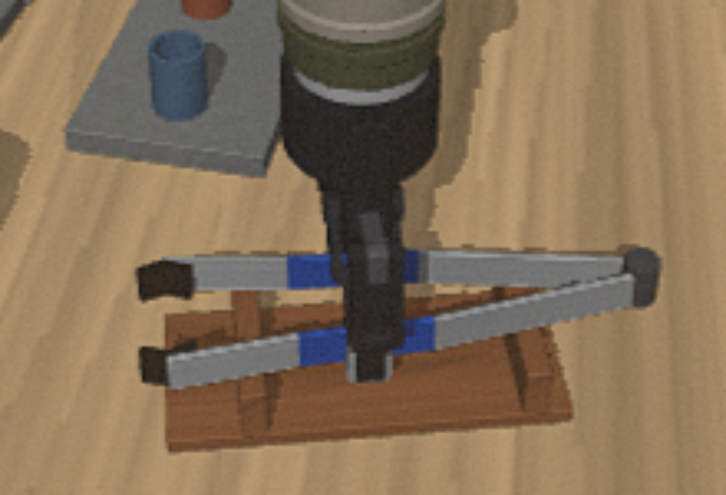

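View pics/top2.png

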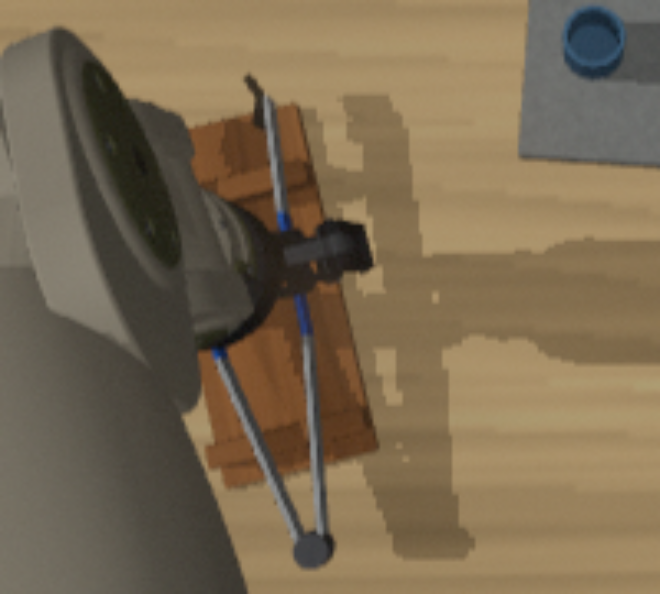

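The fingers straddle both grips at mid length: the pads show at (370,360) in the side crop, with blue visible on either side. Next I'll close partway.

Call:
{"op": "move_arm", "data": {
  "plan": [
    [[0, 0, 0], [0, 0, 0], 40],
    [[0, 0, 0], [0, 0, 0], 70],
    [[0, 0, 0], [0, 0, 0], 85],
    [[0, 0, 0], [0, 0, 0], 85],
    [[0, 0, 0], [0, 0, 0], 85],
    [[0, 0, 0], [0, 0, 0], 85]
  ],
  "grip_force": 30
}}

```text
time_s: 5.78
eef_pos: [0.4887, 0.2727, 0.0457]
orientation: [-0.121, 0.993, 0.0, 0.0]
contact_force: [-1.3, -0.9, 3.5]
gripper_width: 0.0573
```

Call:
{"op": "move_arm", "data": {
  "plan": [
    [[0, 0, 0], [0, 0, 0], 92],
    [[0, 0, 0], [0, 0, 0], 100],
    [[0, 0, 0], [0, 0, 0], 100],
    [[0, 0, 0], [0, 0, 0], 100],
    [[0, 0, 0], [0, 0, 0], 100],
    [[0, 0, 0], [0, 0, 0], 100]
  ]
}}

```text
time_s: 6.28
eef_pos: [0.4891, 0.2728, 0.0463]
orientation: [-0.121, 0.993, 0.0, 0.001]
contact_force: [-1.4, -0.6, 7.4]
gripper_width: 0.0522
```

Call:
{"op": "move_arm", "data": {
  "plan": [
    [[0, 0, 0], [0, 0, -0.3], 100],
    [[0, 0, 0], [0, 0, -0.7], 100],
    [[0, 0, 0], [0, 0, -1.3], 100],
    [[0, 0, 0], [0, 0, -2], 100],
    [[0, 0, 0], [0, 0, -2.8], 100],
    [[0, 0, 0], [0, 0, -3.6], 100],
    [[0, 0, 0], [0, 0, -4.5], 100],
    [[0, 0, 0], [0, 0, -5.5], 100],
    [[0, 0, 0], [0, 0, -6.5], 100],
    [[0, 0, 0], [0, 0, -7.5], 100],
    [[0, 0, 0], [0, 0, -8.3], 100],
    [[0, 0, 0], [0, 0, -9], 100],
    [[0, 0, 0], [0, 0, -9], 100],
    [[0, 0, 0], [0, 0, -9], 100],
    [[0, 0, 0], [0, 0, -9], 100],
    [[0, 0, 0], [0, 0, -9], 100]
  ]
}}

```text
time_s: 7.62
eef_pos: [0.488, 0.2723, 0.1346]
orientation: [-0.121, 0.993, -0.0, -0.001]
contact_force: [0.3, 0.2, -1.0]
gripper_width: 0.0521
```

```bash
python3 -c "
from h import *
plan([.488,.2735,.135],.244+np.pi)
for n in ['side','top']:
  p=read_camera(n); cv2.imwrite('pics/%s3.png'%n,p['pixels'])
"
```

```text
pose [0.488  0.2723 0.1346] yaw -2.8994 w 0.0521 j [ 0.37  0.34 -0.19  1.04 -0.    0.12] F [ 0.29  0.16 -1.02] t 7.6167
turn [-0.0002 -0.0012 -0.0018] shift cm [-0.03  0.12 -0.04]
```

View pics/side3.png

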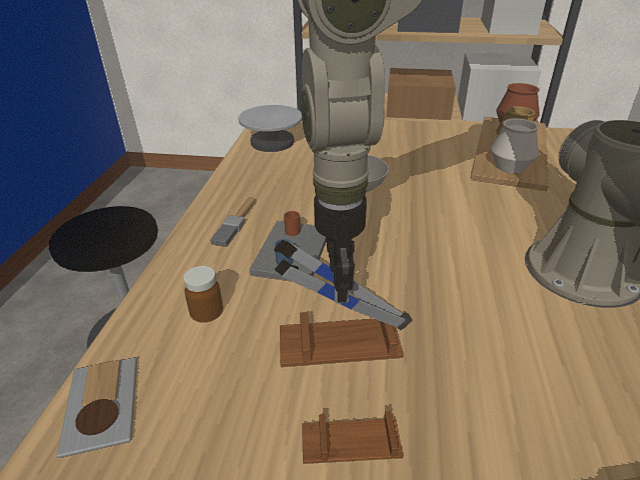

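View pics/top3.png

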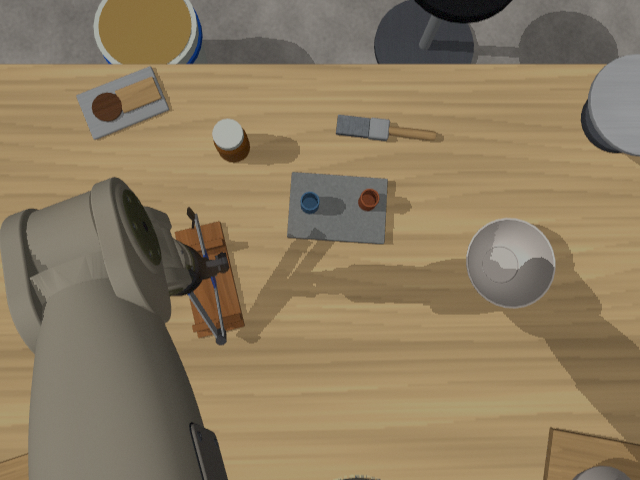

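The tongs did lift, but they pitched: jaws up at (285,258), pivot down at (403,320). The light grip bears on the front edge of the pads. I'll set them back on the rest, which levels them, then regrasp slightly farther back and firmer.

Call:
{"op": "move_arm", "data": {
  "plan": [
    [[0, 0, 0], [0, 0, 1], 100],
    [[0, 0, 0], [0, 0, 2], 100],
    [[0, 0, 0], [0, 0, 3], 100],
    [[0, 0, 0], [0, 0, 3.8], 100],
    [[0, 0, 0], [0, 0, 4.6], 100],
    [[0, 0, 0], [0, 0, 5.2], 100],
    [[0, 0, 0], [0, 0, 5.8], 100],
    [[0, 0, 0], [0, 0, 6.4], 100],
    [[0, 0, 0], [0, 0, 7], 100],
    [[0, 0, 0], [0, 0, 7.5], 100],
    [[0, 0, 0], [0, 0, 8], 100],
    [[0, 0, 0], [0, 0, 8.4], 100],
    [[0, 0, 0], [0, 0, 8.7], 100],
    [[0, 0, 0], [0, 0, 8.9], 100],
    [[0, 0, 0], [0, 0, 9], 100],
    [[0, 0, 0], [0, 0, 9], 100],
    [[0, 0, 0], [0, 0, 9], 96],
    [[0, 0, 0], [0, 0, 9], 90],
    [[0, 0, 0], [0, 0, 9], 80],
    [[0, 0, 0], [0, 0, 9], 70]
  ]
}}

```text
time_s: 9.38
eef_pos: [0.4883, 0.2724, 0.0451]
orientation: [-0.121, 0.993, -0.0, -0.0]
contact_force: [0.1, -0.2, -0.0]
gripper_width: 0.0623
```

```bash
python3 -c "
from h import *
p=read_camera('side');
p=read_camera('side'); im=p['pixels'];cv2.imwrite('pics/side4.png',cv2.resize(im[230:380,230:450],None,fx=3.3,fy=3.3))
plan([.488,.2735,.045],.244+np.pi)
hsv=cv2.cvtColor(im,cv2.COLOR_BGR2HSV); v0=270
b=(hsv[...,0]>105)&(hsv[...,0]<130)&(hsv[...,1]>150)&(p['z_map']>0); b[:275]=0; b[370:]=0; b[:,:300]=0; b[:,420:]=0
k,l,st,c=cv2.connectedComponentsWithStats(b.astype(np.uint8))
for i in range(1,k):
  if st[i,4]>8:
    v,u=np.nonzero(l==i); W=world(p,u,v); print(st[i,4],W.min(0).round(3),W.max(0).round(3),W.mean(0).round(3))
o=outline_of(p,'tongs')[0]; v,u=np.nonzero(o['pixels']&(p['z_map']>0)); W=world(p,u,v); 
W=W[(W[:,2]>.036)&(W[:,2]<.08)]; print('pivot',W[W[:,0]<W[:,0].min()+.012].mean(0).round(4),W[W[:,0]<W[:,0].min()+.012].max(0)); f=W[W[:,0]>.578]
for s in (f[:,1]<.3,f[:,1]>.3): print(f[s].min(0).round(3),f[s].max(0).round(3),f[s].mean(0).round(3))
"
```

```text
pose [0.4883 0.2725 0.0451] yaw -2.8994 w 0.0622 j [ 0.37  0.42 -0.31  0.83 -0.    0.12] F [ 0.04 -0.59  0.14] t 9.4833
turn [-0.0001 -0.0003 -0.0018] shift cm [0.01 0.11 0.01]
113 [0.505 0.248 0.04 ] [0.528 0.258 0.063] [0.517 0.253 0.052]
74 [0.449 0.287 0.04 ] [0.468 0.297 0.062] [0.457 0.292 0.05 ]
113 [0.492 0.298 0.04 ] [0.514 0.311 0.063] [0.503 0.306 0.052]
pivot [0.3404 0.2428 0.0558] [0.34565486 0.24777032 0.06707181]
[0.578 0.258 0.039] [0.604 0.276 0.063] [0.591 0.268 0.053]
[0.578 0.326 0.039] [0.592 0.332 0.062] [0.585 0.329 0.052]
```

View pics/side4.png

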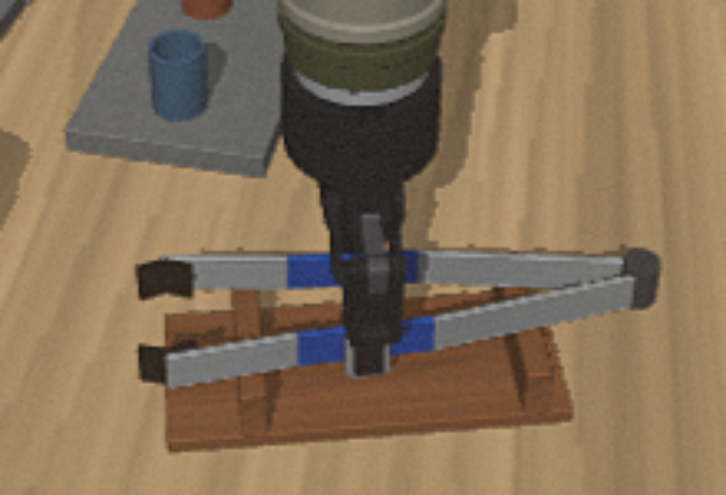

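Call:
{"op": "move_arm", "data": {
  "plan": [
    [[0, 0, 0], [0.4, 0, 0], 70],
    [[0, 0, 0], [0.8, 0, 0], 70],
    [[0, 0, 0], [0.8, 0, 0], 80],
    [[0, 0, 0], [0.8, 0, 0], 90],
    [[0, 0, 0], [0.8, 0, 0], 100],
    [[0, 0, 0], [0.8, 0, 0], 107],
    [[0, 0, 0], [0.8, 0, 0], 107],
    [[0, 0, 0], [0.8, 0, 0], 107],
    [[0, 0, 0], [0.8, 0, 0], 107],
    [[0, 0, 0], [0.8, 0, -0.3], 107],
    [[0, 0, 0], [0.8, 0, -0.7], 107],
    [[0, 0, 0], [0.8, 0, -1.2], 107],
    [[0, 0, 0], [0.8, 0, -1.8], 107],
    [[0, 0, 0], [0.8, 0, -2.4], 107],
    [[0, 0, 0], [0.8, 0, -3], 107],
    [[0, 0, 0], [0.8, 0, -3], 107],
    [[0, 0, 0], [0.8, 0, -3], 107]
  ]
}}

```text
time_s: 10.95
eef_pos: [0.4811, 0.2707, 0.0759]
orientation: [-0.121, 0.993, 0.0, 0.001]
contact_force: [0.1, -0.4, -1.4]
gripper_width: 0.0497
```

```bash
python3 -c "
from h import *
p=read_camera('side'); im=p['pixels'];cv2.imwrite('pics/side5.png',cv2.resize(im[230:380,230:450],None,fx=3.3,fy=3.3))
plan([.488,.2735,.075],.244+np.pi)
"
```

```text
pose [0.4808 0.2706 0.0755] yaw -2.8994 w 0.0494 j [ 0.37  0.38 -0.3   0.89 -0.    0.13] F [-0.42 -0.01 -1.18] t 11.0
turn [-0.      0.0004 -0.0018] shift cm [-0.77  0.11  0.05]
```

View pics/side5.png

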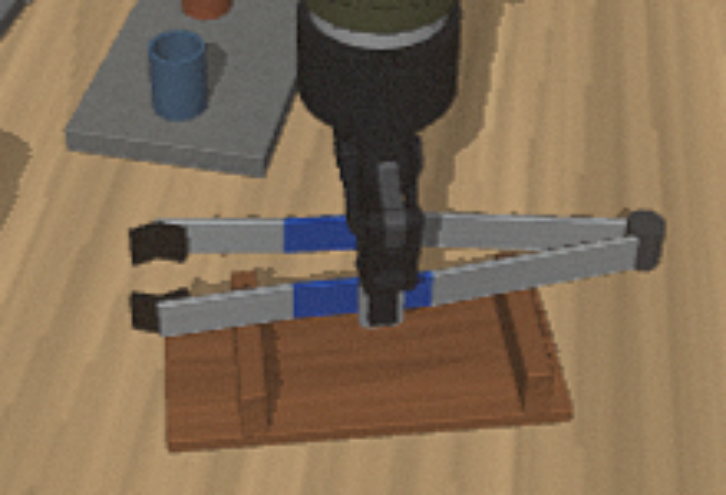

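Level now. Next I'll lift it high and carry it to above the cup.

Call:
{"op": "move_arm", "data": {
  "plan": [
    [[0, 0, 0], [0, 0, -0.6], 107],
    [[0, 0, 0], [0, 0, -1.4], 107],
    [[0, 0, 0], [0, 0, -2.4], 107],
    [[0, 0, 0], [0, 0, -3.4], 107],
    [[0, 0, 0], [0, 0, -4.4], 107],
    [[0, 0, 0], [0, 0, -5.4], 107],
    [[0, 0, 0], [0, 0, -6.2], 107],
    [[0, 0, 0], [0, 0, -6.8], 107],
    [[0, 0, 0], [0, 0, -7], 107],
    [[0, 0, 0], [0, 0, -7], 107],
    [[0, 0, 0], [0, 0, -7], 107]
  ]
}}

```text
time_s: 11.92
eef_pos: [0.4805, 0.2705, 0.145]
orientation: [-0.121, 0.993, -0.0, -0.0]
contact_force: [0.0, -0.1, -1.0]
gripper_width: 0.0495
```

```bash
python3 -c "
from h import *
plan([.515,-.0315,.145],np.pi)
p=read_camera('side'); im=p['pixels'];cv2.imwrite('pics/side6.png',im)
"
```

```text
pose [0.4805 0.2705 0.145 ] yaw -2.8994 w 0.0495 j [ 0.37  0.32 -0.2   1.05 -0.    0.12] F [ 0.04 -0.13 -1.05] t 11.9167
turn [-2.000e-04 -4.000e-04  2.422e-01] shift cm [ 3.900e+00 -3.015e+01  1.000e-02]
```

View pics/side6.png

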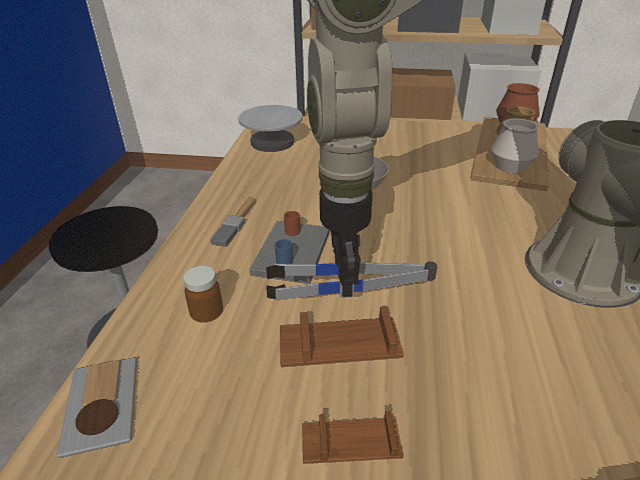

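The tongs are held level in the air, jaws at (275,282) and pivot at (430,270). Now carrying them to the cup.

Call:
{"op": "move_arm", "data": {
  "plan": [
    [[0, 0, 0.01], [0.1, -0.8, 0], 107],
    [[0, 0, 0.02], [0.3, -2, 0], 107],
    [[0, 0, 0.03], [0.5, -3.6, 0], 107],
    [[0, 0, 0.05], [0.7, -5.5, 0], 107],
    [[0, 0, 0.07], [1, -7.7, 0], 107],
    [[0, 0, 0.09], [1.3, -10, 0], 107],
    [[0, 0, 0.11], [1.6, -12.4, 0], 107],
    [[0, 0, 0.13], [1.9, -14.8, 0], 107],
    [[0, 0, 0.15], [2.2, -17.2, 0], 107],
    [[0, 0, 0.17], [2.5, -19.6, 0], 107],
    [[0, 0, 0.19], [2.8, -22, 0], 107],
    [[0, 0, 0.205], [3.1, -24.2, 0], 107],
    [[0, 0, 0.22], [3.4, -26.2, 0], 107],
    [[0, 0, 0.23], [3.6, -27.8, 0], 107],
    [[0, 0, 0.237], [3.8, -29.2, 0], 107],
    [[0, 0, 0.24], [3.9, -29.9, 0], 107],
    [[0, 0, 0.242], [3.9, -30.15, 0], 107],
    [[0, 0, 0.242], [3.9, -30.15, 0], 107],
    [[0, 0, 0.242], [3.9, -30.15, 0], 107],
    [[0, 0, 0.242], [3.9, -30.15, 0], 107]
  ]
}}

```text
time_s: 13.63
eef_pos: [0.5148, -0.0308, 0.1452]
orientation: [-0.001, 1.0, 0.0, -0.0]
contact_force: [-0.4, 0.3, -1.2]
gripper_width: 0.0497
```

```bash
python3 -c "
from h import *
plan([.515,-.0315,.145],np.pi)
for n in ['top','side']:
  p=read_camera(n); im=p['pixels'];cv2.imwrite('pics/%s7.png'%n,cv2.resize(im[140:300,230:450],None,fx=3.3,fy=3.3))
  for o in outline_of(p,'tongs')[:1]:
    v,u=np.nonzero(o['pixels']&(p['z_map']>0)); W=world(p,u,v); W=W[(W[:,2]>.12)&(W[:,2]<.18)]; print(n,'z',np.percentile(W[:,2],[3,50,97]).round(4))
    for a,b in ((.3,.37),(.37,.45),(.53,.57),(.57,.6),(.6,.64),(.64,.66)):
      q=W[(W[:,0]>a)&(W[:,0]<b)]
      for s in (q[:,1]<-.0315,q[:,1]>=-.0315):
        if s.sum()>3: print(a,s.sum(),np.percentile(q[s],3,0).round(3),np.percentile(q[s],97,0).round(3))
"
```

```text
pose [ 0.5148 -0.0308  0.1452] yaw -3.1405 w 0.0497 j [-0.22  0.25 -0.29  1.03  0.   -0.22] F [-0.37  0.3  -1.18] t 13.6333
turn [ 0.0002 -0.0004  0.0011] shift cm [-0.02 -0.07  0.02]
top z [0.1406 0.1581 0.1618]
0.37 106 [ 0.407 -0.02   0.139] [ 0.449 -0.012  0.16 ]
0.53 66 [ 0.541 -0.007  0.14 ] [ 0.569 -0.002  0.162]
0.57 69 [ 0.571 -0.006  0.142] [0.598 0.001 0.162]
0.6 100 [ 0.601 -0.007  0.142] [0.631 0.003 0.162]
side z [0.1393 0.151  0.1615]
0.3 6 [ 0.364 -0.04   0.147] [ 0.37  -0.032  0.163]
0.3 35 [ 0.365 -0.03   0.139] [ 0.37  -0.02   0.163]
0.37 190 [ 0.377 -0.047  0.144] [ 0.448 -0.035  0.162]
0.37 371 [ 0.372 -0.026  0.138] [ 0.447 -0.012  0.161]
0.53 150 [ 0.537 -0.056  0.14 ] [ 0.569 -0.05   0.161]
0.53 187 [ 0.531 -0.008  0.139] [ 0.568 -0.002  0.161]
0.57 120 [ 0.571 -0.059  0.14 ] [ 0.598 -0.051  0.162]
0.57 149 [ 0.57  -0.006  0.14 ] [0.599 0.001 0.161]
0.6 174 [ 0.601 -0.06   0.141] [ 0.635 -0.049  0.162]
0.6 179 [ 0.602 -0.008  0.14 ] [0.636 0.003 0.162]
```

View pics/top7.png

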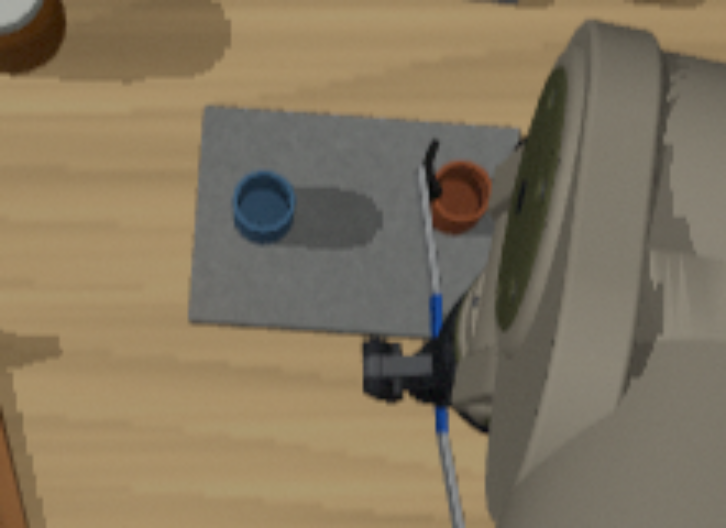

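View pics/side7.png

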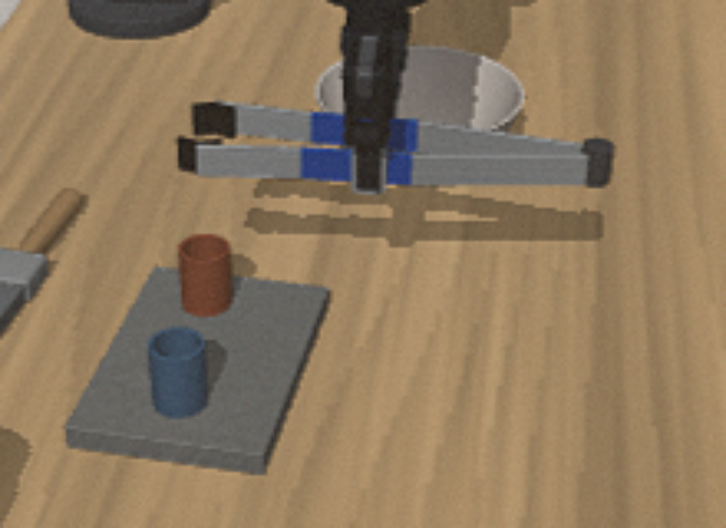

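Call:
{"op": "move_arm", "data": {
  "plan": [
    [[0, 0, 0], [-0.2, -0.1, 0.5], 107],
    [[0, 0, 0], [-0.5, -0.2, 1.3], 107],
    [[0, 0, 0], [-0.75, -0.25, 2.3], 107],
    [[0, 0, 0], [-0.75, -0.25, 3.3], 107],
    [[0, 0, 0], [-0.75, -0.25, 4.2], 107],
    [[0, 0, 0], [-0.75, -0.25, 4.8], 107],
    [[0, 0, 0], [-0.75, -0.25, 5], 107],
    [[0, 0, 0], [-0.75, -0.25, 5], 107],
    [[0, 0, 0], [-0.75, -0.25, 5], 107]
  ]
}}

```text
time_s: 14.58
eef_pos: [0.5226, -0.034, 0.0952]
orientation: [-0.0, 1.0, -0.0, -0.0]
contact_force: [0.4, -0.5, -1.4]
gripper_width: 0.0495
```

```bash
cat > look.py <<'E'
from h import *
import sys
tag,c=sys.argv[1],float(sys.argv[2])
plan([.5225,-.034,.04],np.pi)
for n in ['top','side']:
  p=read_camera(n); im=p['pixels'];cv2.imwrite('pics/%s%s.png'%(n,tag),cv2.resize(im[150:270,250:420],None,fx=4.4,fy=4.4))
  o=outline_of(p,'tongs')[0]
  v,u=np.nonzero(o['pixels']&(p['z_map']>0)); W=world(p,u,v); W=W[(W[:,2]>c-.015)&(W[:,2]<c+.02)&(W[:,0]<.66)]; print(n,'z',np.percentile(W[:,2],[3,50,97]).round(4),'x',W[:,0].min().round(4),W[:,0].max().round(4))
  for a,b in ((.36,.45),(.55,.6),(.61,.65)):
      q=W[(W[:,0]>a)&(W[:,0]<b)]
      for s in (q[:,1]<-.0315,q[:,1]>=-.0315):
        if s.sum()>3: print(a,s.sum(),np.percentile(q[s],3,0).round(3),np.percentile(q[s],97,0).round(3))
  for th in ('bare_cup','glazed_cup'):
    for o in outline_of(p,th)[:1]:
      v,u=np.nonzero(o['pixels']&(p['z_map']>0)); W=world(p,u,v); print(th,o['conf'],len(u),np.percentile(W,2,0).round(3),np.percentile(W,98,0).round(3))
E
python3 look.py 8 .1005
```

```text
pose [ 0.5226 -0.034   0.0952] yaw -3.1414 w 0.0495 j [-0.22  0.31 -0.34  0.92 -0.   -0.22] F [ 0.4  -0.52 -1.42] t 14.5833
turn [-0.     -0.0002  0.0002] shift cm [0.01 0.   5.52]
top z [0.0911 0.1079 0.112 ] x 0.4306 0.6422
0.36 32 [ 0.431 -0.02   0.094] [ 0.45  -0.016  0.11 ]
0.55 87 [ 0.552 -0.009  0.093] [ 0.599 -0.004  0.112]
0.61 88 [ 0.613 -0.011  0.09 ] [ 0.641 -0.     0.113]
bare_cup 0.81 290 [ 0.613 -0.045  0.019] [ 0.646 -0.016  0.065]
glazed_cup 0.77 345 [0.608 0.065 0.019] [0.642 0.096 0.065]
side z [0.0904 0.102  0.112 ] x 0.3747 0.6449
0.36 159 [ 0.38  -0.049  0.096] [ 0.448 -0.036  0.113]
0.36 328 [ 0.377 -0.029  0.09 ] [ 0.447 -0.017  0.112]
0.55 182 [ 0.551 -0.06   0.091] [ 0.597 -0.053  0.112]
0.55 218 [ 0.55  -0.011  0.09 ] [ 0.599 -0.003  0.112]
0.61 130 [ 0.612 -0.063  0.092] [ 0.643 -0.053  0.113]
0.61 148 [ 0.61  -0.01   0.091] [ 0.643 -0.     0.113]
bare_cup 0.58 339 [ 0.612 -0.049  0.02 ] [ 0.645 -0.014  0.064]
glazed_cup 0.84 435 [0.608 0.063 0.019] [0.641 0.098 0.065]
```

View pics/top8.png

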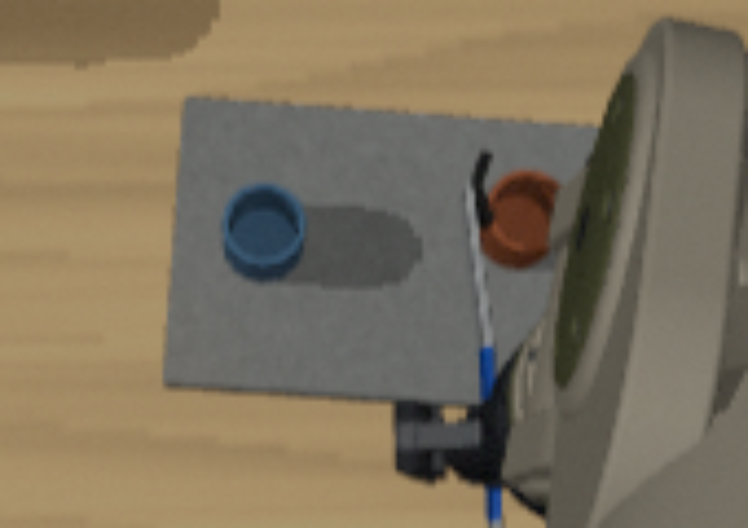

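View pics/side8.png

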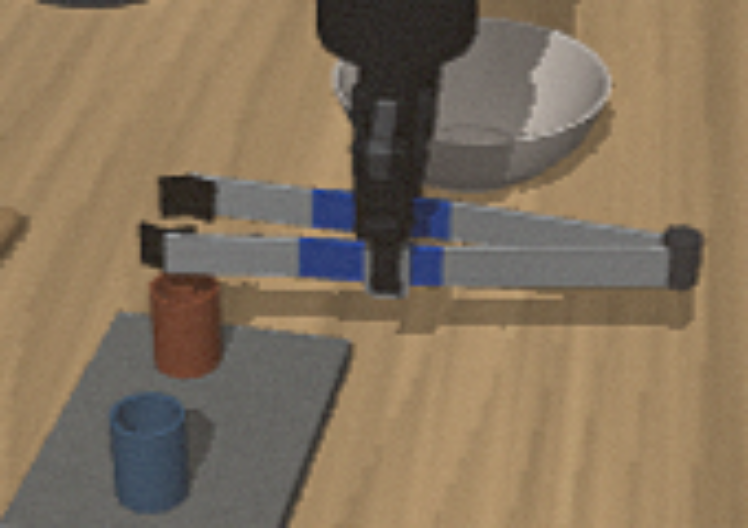

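The jaws are centred on the cup: y midpoint -0.032 against the cup's -0.0315, and jaw centre x 0.6305 against 0.630. Descending now.

Call:
{"op": "move_arm", "data": {
  "plan": [
    [[0, 0, 0], [0, 0, 0.5], 107],
    [[0, 0, 0], [0, 0, 1.2], 107],
    [[0, 0, 0], [0, 0, 1.8], 107],
    [[0, 0, 0], [0, 0, 2.2], 107],
    [[0, 0, 0], [0, 0, 2.6], 107],
    [[0, 0, 0], [0, 0, 3], 107],
    [[0, 0, 0], [0, 0, 3.4], 107],
    [[0, 0, 0], [0, 0, 3.8], 107],
    [[0, 0, 0], [0, 0, 4.2], 107],
    [[0, 0, 0], [0, 0, 4.6], 107],
    [[0, 0, 0], [0, 0, 5], 107],
    [[0, 0, 0], [0, 0, 5.3], 107],
    [[0, 0, 0], [0, 0, 5.4], 107],
    [[0, 0, 0], [0, 0, 5.4], 107],
    [[0, 0, 0], [0, 0, 5.4], 107]
  ]
}}

```text
time_s: 16.23
eef_pos: [0.5227, -0.034, 0.0413]
orientation: [-0.0, 1.0, -0.0, 0.0]
contact_force: [-0.2, -0.3, -1.6]
gripper_width: 0.0496
```

```bash
python3 look.py 9 .046
```

```text
pose [ 0.5227 -0.034   0.0413] yaw -3.1413 w 0.0496 j [-0.22  0.37 -0.41  0.79 -0.   -0.22] F [-0.21 -0.34 -1.61] t 16.2333
turn [-0.0001  0.      0.0002] shift cm [ 0.02 -0.    0.13]
top z [0.04   0.0543 0.0584] x 0.439 0.6388
0.36 15 [ 0.44  -0.02   0.044] [ 0.449 -0.016  0.056]
0.55 68 [ 0.554 -0.009  0.042] [ 0.595 -0.004  0.058]
0.61 56 [ 0.612 -0.009  0.041] [ 0.636 -0.     0.059]
bare_cup 0.78 253 [ 0.613 -0.044  0.02 ] [ 0.646 -0.014  0.065]
glazed_cup 0.86 338 [0.608 0.065 0.019] [0.641 0.096 0.066]
side z [0.0354 0.0476 0.0577] x 0.3715 0.6455
0.36 156 [ 0.376 -0.049  0.042] [ 0.449 -0.033  0.059]
0.36 337 [ 0.375 -0.03   0.034] [ 0.448 -0.017  0.058]
0.55 186 [ 0.551 -0.061  0.036] [ 0.599 -0.054  0.057]
0.55 203 [ 0.551 -0.012  0.035] [ 0.599 -0.004  0.058]
0.61 22 [ 0.611 -0.065  0.041] [ 0.617 -0.056  0.057]
0.61 133 [ 0.611 -0.011  0.038] [ 0.644 -0.001  0.059]
bare_cup 0.51 178 [ 0.612 -0.05   0.022] [ 0.646 -0.014  0.065]
glazed_cup 0.7 439 [0.608 0.062 0.019] [0.641 0.098 0.064]
```

View pics/top9.png

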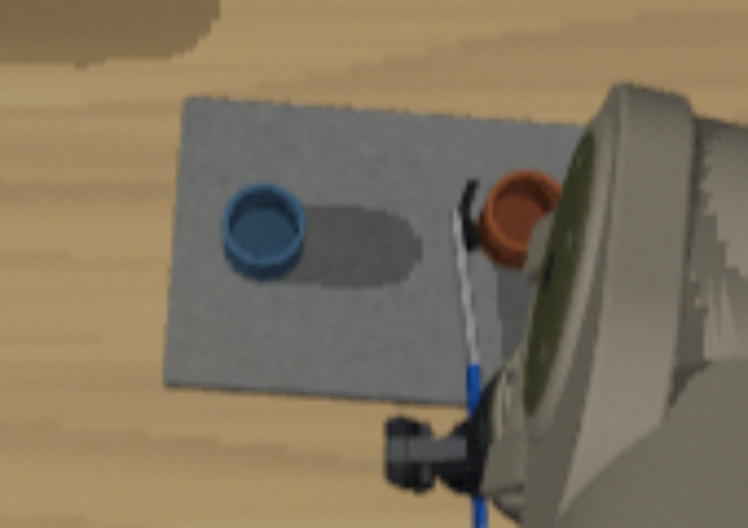

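View pics/side9.png

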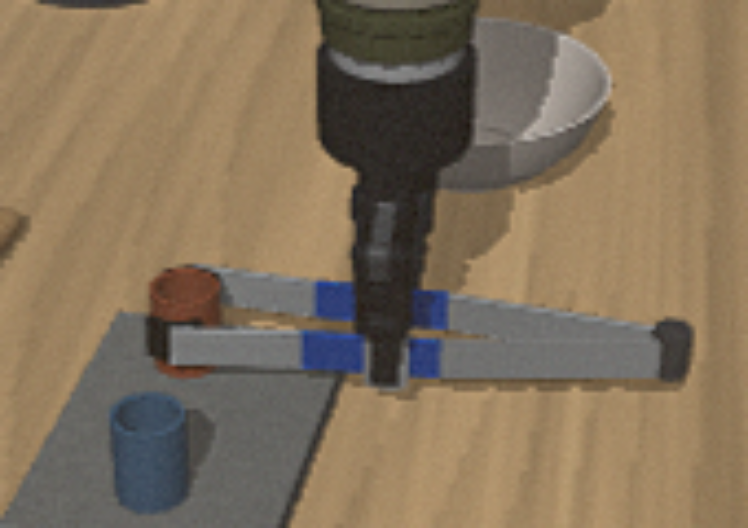

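The cup stands between the jaws and is undisturbed. Squeezing.

Call:
{"op": "move_arm", "data": {
  "plan": [
    [[0, 0, 0], [0, 0, 0], 112],
    [[0, 0, 0], [0, 0, 0], 116],
    [[0, 0, 0], [0, 0, 0], 120],
    [[0, 0, 0], [0, 0, 0], 124],
    [[0, 0, 0], [0, 0, 0], 128],
    [[0, 0, 0], [0, 0, 0], 134],
    [[0, 0, 0], [0, 0, 0], 142],
    [[0, 0, 0], [0, 0, 0], 150],
    [[0, 0, 0], [0, 0, 0], 160],
    [[0, 0, 0], [0, 0, 0], 160],
    [[0, 0, 0], [0, 0, 0], 160],
    [[0, 0, 0], [0, 0, 0], 160]
  ],
  "grip_force": 32
}}

```text
time_s: 17.63
eef_pos: [0.5227, -0.034, 0.0413]
orientation: [-0.0, 1.0, -0.0, 0.0]
contact_force: [-0.7, 1.1, -0.4]
gripper_width: 0.0424
```

```bash
python3 look.py 10 .046
```

```text
pose [ 0.5227 -0.034   0.0413] yaw -3.1413 w 0.0424 j [-0.22  0.37 -0.41  0.79 -0.   -0.22] F [-0.69  1.14 -0.37] t 17.6333
turn [-0.      0.0002  0.0003] shift cm [ 0.02 -0.    0.13]
top z [0.0354 0.053  0.0576] x 0.4408 0.6397
0.36 15 [ 0.441 -0.02   0.037] [ 0.449 -0.017  0.055]
0.55 20 [ 0.585 -0.01   0.039] [ 0.599 -0.008  0.058]
0.61 77 [ 0.611 -0.015  0.035] [ 0.639 -0.005  0.058]
bare_cup 0.72 278 [ 0.57  -0.045  0.018] [0.647 0.002 0.329]
glazed_cup 0.65 289 [0.608 0.065 0.019] [0.641 0.094 0.065]
side z [0.0345 0.0465 0.0566] x 0.3711 0.6447
0.36 158 [ 0.374 -0.048  0.042] [ 0.449 -0.033  0.058]
0.36 328 [ 0.374 -0.029  0.034] [ 0.448 -0.017  0.058]
0.55 179 [ 0.552 -0.056  0.034] [ 0.599 -0.049  0.055]
0.55 196 [ 0.551 -0.015  0.034] [ 0.598 -0.008  0.056]
0.61 22 [ 0.61  -0.058  0.037] [ 0.616 -0.054  0.055]
0.61 132 [ 0.611 -0.016  0.035] [ 0.642 -0.005  0.057]
bare_cup 0.72 174 [ 0.613 -0.051  0.021] [ 0.646 -0.015  0.065]
glazed_cup 0.7 430 [0.608 0.062 0.02 ] [0.641 0.098 0.064]
```

View pics/side10.png

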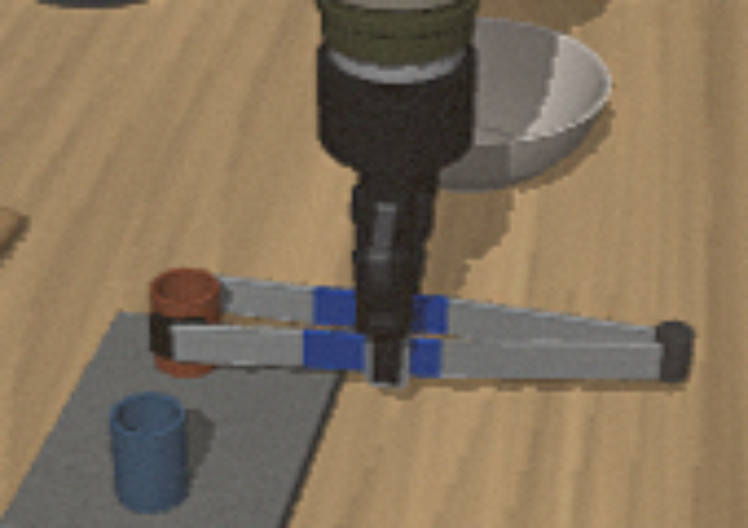

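The jaws are on the cup at (185,325), with 42.4 mm over the grips, close to the expected 43. Lifting.

Call:
{"op": "move_arm", "data": {
  "plan": [
    [[0, 0, 0], [0, 0, -0.2], 160],
    [[0, 0, 0], [0, 0, -0.5], 160],
    [[0, 0, 0], [0, 0, -1], 160],
    [[0, 0, 0], [0, 0, -1.6], 160],
    [[0, 0, 0], [0, 0, -2.3], 160],
    [[0, 0, 0], [0, 0, -3.1], 160],
    [[0, 0, 0], [0, 0, -4], 160],
    [[0, 0, 0], [0, 0, -5], 160],
    [[0, 0, 0], [0, 0, -6], 160],
    [[0, 0, 0], [0, 0, -7], 160],
    [[0, 0, 0], [0, 0, -8], 160],
    [[0, 0, 0], [0, 0, -9], 160],
    [[0, 0, 0], [0, 0, -9.7], 160],
    [[0, 0, 0], [0, 0, -10], 160],
    [[0, 0, 0], [0, 0, -10], 160],
    [[0, 0, 0], [0, 0, -10], 160]
  ]
}}

```text
time_s: 19.37
eef_pos: [0.5225, -0.034, 0.1412]
orientation: [-0.0, 1.0, -0.0, -0.0]
contact_force: [0.3, 0.2, -2.3]
gripper_width: 0.0429
```

```bash
python3 look.py 11 .146; python3 -c "
from h import *
plan([.397,-.296,.141],np.pi)"
```

```text
pose [ 0.5225 -0.034   0.1412] yaw -3.1414 w 0.0429 j [-0.22  0.27 -0.27  1.03 -0.   -0.22] F [ 0.31  0.21 -2.29] t 19.3667
turn [-0.0001 -0.0002  0.0002] shift cm [ 0.   -0.   10.12]
top z [0.1368 0.1529 0.1565] x 0.4163 0.6343
0.36 52 [ 0.418 -0.022  0.14 ] [ 0.448 -0.018  0.156]
0.55 86 [ 0.56  -0.013  0.136] [ 0.598 -0.008  0.156]
0.61 75 [ 0.611 -0.014  0.135] [ 0.632 -0.006  0.157]
bare_cup 0.59 371 [ 0.572 -0.048  0.016] [0.648 0.    0.425]
glazed_cup 0.91 311 [0.608 0.066 0.019] [0.641 0.096 0.065]
side z [0.1339 0.1455 0.1554] x 0.3725 0.6437
0.36 148 [ 0.382 -0.047  0.142] [ 0.448 -0.033  0.157]
0.36 354 [ 0.375 -0.029  0.134] [ 0.447 -0.017  0.157]
0.55 202 [ 0.552 -0.057  0.134] [ 0.598 -0.049  0.155]
0.55 233 [ 0.551 -0.014  0.134] [ 0.599 -0.008  0.155]
0.61 18 [ 0.611 -0.058  0.133] [ 0.614 -0.052  0.154]
0.61 143 [ 0.612 -0.016  0.134] [ 0.642 -0.006  0.155]
bare_cup 0.53 163 [ 0.613 -0.05   0.119] [ 0.644 -0.014  0.164]
glazed_cup 0.81 432 [0.608 0.062 0.019] [0.64  0.098 0.065]
pose [ 0.5225 -0.034   0.141 ] yaw -3.1414 w 0.0432 j [-0.22  0.27 -0.27  1.03 -0.   -0.22] F [ 0.2  -0.25 -1.52] t 19.7667
turn [ 0.     -0.0005  0.0002] shift cm [ 12.55 -26.2    0.  ]
```

View pics/side11.png

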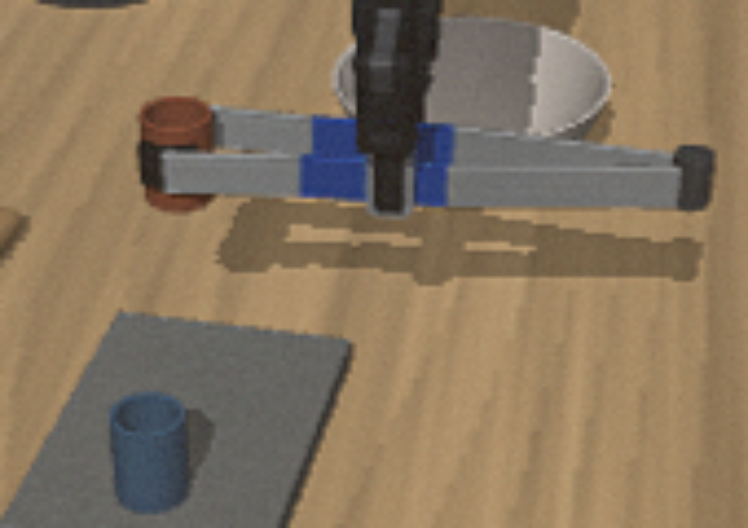

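The cup is lifted upright, at (177,155) in the crop, with its underside at about z 0.118. Moving to the bowl.

Call:
{"op": "move_arm", "data": {
  "plan": [
    [[0, 0, 0], [0.3, -0.5, 0], 160],
    [[0, 0, 0], [0.7, -1.4, 0], 160],
    [[0, 0, 0], [1.3, -2.6, 0], 160],
    [[0, 0, 0], [2, -4.2, 0], 160],
    [[0, 0, 0], [2.9, -6, 0], 160],
    [[0, 0, 0], [3.9, -8.1, 0], 160],
    [[0, 0, 0], [5, -10.4, 0], 160],
    [[0, 0, 0], [6.1, -12.7, 0], 160],
    [[0, 0, 0], [7.2, -15, 0], 160],
    [[0, 0, 0], [8.2, -17.2, 0], 160],
    [[0, 0, 0], [9.2, -19.3, 0], 160],
    [[0, 0, 0], [10.1, -21.2, 0], 160],
    [[0, 0, 0], [10.9, -22.8, 0], 160],
    [[0, 0, 0], [11.6, -24.2, 0], 160],
    [[0, 0, 0], [12.1, -25.2, 0], 160],
    [[0, 0, 0], [12.4, -25.9, 0], 160],
    [[0, 0, 0], [12.55, -26.2, 0], 160],
    [[0, 0, 0], [12.55, -26.2, 0], 160],
    [[0, 0, 0], [12.55, -26.2, 0], 160]
  ]
}}

```text
time_s: 21.35
eef_pos: [0.3972, -0.2956, 0.1413]
orientation: [-0.0, 1.0, 0.0, 0.0]
contact_force: [0.1, -0.0, -1.8]
gripper_width: 0.0428
```

Call:
{"op": "move_arm", "data": {
  "plan": [
    [[0, 0, 0], [0, 0, 0.2], 160],
    [[0, 0, 0], [0, 0, 0.5], 160],
    [[0, 0, 0], [0, 0, 0.9], 160],
    [[0, 0, 0], [0, 0, 1.2], 160],
    [[0, 0, 0], [0, 0, 1.4], 160],
    [[0, 0, 0], [0, 0, 1.5], 160],
    [[0, 0, 0], [0, 0, 1.5], 160],
    [[0, 0, 0], [0, 0, 1.5], 160],
    [[0, 0, 0], [0, 0, 1.5], 160],
    [[0, 0, 0], [0, 0, 1.5], 160]
  ]
}}

```text
time_s: 22.18
eef_pos: [0.3972, -0.2961, 0.1265]
orientation: [-0.0, 1.0, -0.0, 0.0]
contact_force: [-0.2, -0.3, -1.6]
gripper_width: 0.0427
```

```bash
python3 -c "
from h import *
plan([.397,-.296,.126],np.pi)
for n in ['side','top']:
  p=read_camera(n); cv2.imwrite('pics/%s12.png'%n,p['pixels'])
  for th in ['bare_cup','glazed_cup','catch_bowl','jar','brush']:
    for o in outline_of(p,th)[:1]:
      v,u=np.nonzero(o['pixels']&(p['z_map']>0)); W=world(p,u,v); print(n,th,round(o['conf'],2),len(u),np.percentile(W,2,0).round(3),np.percentile(W,98,0).round(3))
plan([.397,-.296,.126],np.pi)
"
```

```text
pose [ 0.3972 -0.2961  0.1265] yaw -3.1415 w 0.0427 j [-0.8   0.23 -0.37  0.97 -0.   -0.8 ] F [-0.15 -0.3  -1.55] t 22.1833
turn [-0.0003  0.0002  0.0001] shift cm [0.02 0.01 0.05]
side bare_cup 0.65 148 [ 0.487 -0.315  0.104] [ 0.518 -0.276  0.15 ]
side glazed_cup 0.87 474 [0.608 0.012 0.017] [0.642 0.098 0.065]
side catch_bowl 0.74 1888 [ 0.432 -0.372  0.005] [ 0.581 -0.213  0.061]
side jar 0.67 1680 [0.715 0.21  0.006] [0.769 0.26  0.091]
side brush 0.78 793 [ 0.758 -0.164  0.001] [0.804 0.024 0.022]
top bare_cup 0.89 399 [ 0.488 -0.31   0.104] [ 0.521 -0.277  0.149]
top glazed_cup 0.57 310 [0.608 0.065 0.019] [0.64  0.095 0.065]
top catch_bowl 0.55 5275 [ 0.431 -0.371  0.002] [ 0.583 -0.219  0.06 ]
top jar 0.83 1212 [0.716 0.199 0.008] [0.77  0.255 0.092]
top brush 0.73 1569 [ 0.759 -0.166  0.006] [0.804 0.021 0.021]
pose [ 0.3972 -0.296   0.1263] yaw -3.1414 w 0.0429 j [-0.8   0.23 -0.37  0.97  0.   -0.8 ] F [ 0.48 -0.05 -0.7 ] t 22.7833
turn [-0.0001  0.0001  0.0002] shift cm [ 0.02 -0.    0.03]
```

View pics/side12.png

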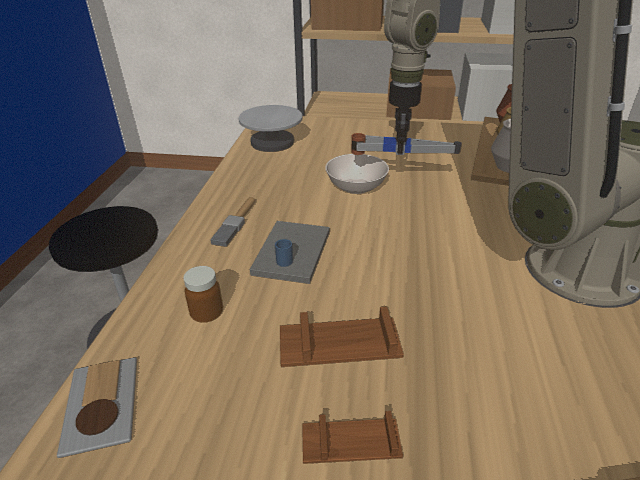

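View pics/top12.png

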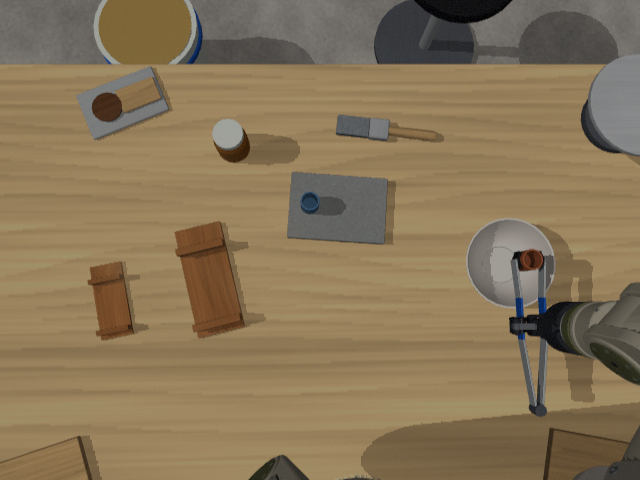

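The cup is held upright at (0.504, -0.294), with its underside at about 0.103 m, over the bowl centre at about (0.506, -0.294). In the top picture it shows at (530,260), off centre only because of its height. Everything else is in place, so I'll hand in.

```bash
python3 -c "
from workcell import *
print(finish_job()); s=state(); print(s['eef_pos'],s['gripper_width'],s['time_s'])"
```

```text
the job is handed in; nothing more can be done
None
the job is handed in; nothing more can be done
```

The bare cup is held in the squeezed tongs over the middle of the catch bowl, and I handed the job in at about 22.8 s. No verdict was reported.

- **First lift:** The tongs pitched pivot-down because the grip was too light. I set them back on the rest, regrasped 8 mm farther back with a firmer grip, and they stayed level after that.
- **Cup pickup:** I lowered the open jaws around the cup and closed them at 32 N. The cup was still standing in its place until I lifted it.
- **Last checks, all from the cameras and robot state:**
  - The cup was upright, within about 3 mm of the bowl's axis, with its underside about 43 mm above the rim.
  - The fingers were 43 mm apart across the tongs' grips, as expected with the jaws on a cup.
  - The glazed cup, bowl, jar and brush measured where they were at the start, to within a few mm.
- **Odd readings:** A few outlines picked up stray points, such as the glazed cup's y range in the last side picture. The other camera's reading settled that one.

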